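# Put the pipe offcut away in the wide tilt-out bin

### The job

Tip the wide tilt-out bin well open by its bar pull, put the plastic pipe offcut inside it, and then push the bin back until it clicks fully shut. Keep the narrow bin beside it shut and leave everything else where it is.

Things in the scene. Friction and masses are not known exactly. Their poses are not given: they have to be found in the camera images.
- bin_unit: Fixed plywood case, 150 mm deep (x), 286 mm wide (y), 184 mm high, with two grey tilt-out bins side by side, the wide one towards its +y. Origin: centre of the underside; its front faces its own -x, z is up. Boards 8 mm thick. The shut bins' fronts are flush with its front edge at x = -75 mm; the roof's front edge is set back to x = -60 mm.
- wide_bin (a joint): Tilt of the wide bin (rad): 0 fully shut, 0.70 tipped right out against its stop. Pivot line along the case's y through (-68, 50, 14) mm in the case frame; the top comes out towards -x. A sprung click holds it shut: about 6 N at the bar pulls it out, 4 N pushes it home; it acts below about 0.15 rad. Beyond that a stiff pivot keeps the bin where it is left.
- wide_bin_bar (a point): Middle of the wide bin's pull: level steel bar 10 mm thick, 120 mm long along y, on two end stubs. In the bin's frame (origin on the pivot line, axes as the case's when shut) it lies at (-57, 0, 160) mm: 50 mm off the front face, 45 mm clear behind it, 7 mm above the front's top edge; 174 mm over the table when shut. Turns with the bin.
- wide_bin_in (a point): Middle of the wide bin's inner floor, at (50, 0, 4) mm in the bin's frame; axes turn with the bin. Inside: 100 mm deep (x), 156 mm wide (y). The front panel is 7 mm thick and 153 mm high from the pivot, the back 100 mm high; the sides slope between. Open at the top; with the bin tipped, the mouth is between the front's top edge and the case roof.
- narrow_bin (a joint): Tilt of the narrow bin beside it (rad), 0 shut; front 88 mm wide, of the same make, with a shorter bar. To be left shut.
- pipe: Offcut of pale plastic pipe lying on the left-hand table, 85 mm long (its x), 27 mm in diameter. Origin at the middle of its underside (on the table), z up. A thick timber post stands between the two tables, its near face about 0.68 m ahead of the robot: swing round in front of it.
- paint_tube: Bystander: part-used paint tube lying on the left-hand table, 122 x 38 x 28 mm, long in x. Origin under its centre.
- dark_handle: Bystander: dark burnisher handle lying on the left-hand table, 100 x 18 x 18 mm, long in x. Origin under its centre.
- jar: Bystander: jar with lid standing at the +y side of the case, 63 mm across, 90 mm high. Origin under its centre.
- cast_lump: Bystander: pale cast lump lying at the -y side of the case, 65 x 100 x 29 mm. Origin under its centre.
Things that resemble listed ones, but are neither listed nor needed, are in the scene too. What is shaped like the pipe but yellow is not meant.

How it is judged:
By the outcome, as a careful person would: the job done as asked, in the order asked, and still so for the second after the job is handed in, with the robot touching nothing.
It also fails if it takes over 70 s, if anything falls off the work surface, if the arm or the gripper's body presses on something with over 40 N, if the wrist force passes 120 N, or if a joint passes its speed limit or range.

### The arm

A 6-joint arm with a two-finger parallel gripper is mounted at the origin on a cart in front of the work surface, level with it; the furniture and walls round the work are solid. World frame = base frame: x ahead of the robot, y to its left, z up, the work surface at z = 0. Lengths are in m, angles in rad, forces in N, time in s.
With the tool pointing down it reaches from about 0.35 to 0.975 m from the base axis. Payload 4.9 kg.
Tool frame: the origin (TCP) lies midway between the tips of the shut fingers; the grasp point (between the pads) lies behind it (manip.grasp_offset is the y of the grasp point in the tool frame, in m); y points along the fingers, z is the direction in which the jaws open and shut, and the axes are right-handed (so a half turn about y gives the same grasp; the last joint's range is limited). The gripper opens to 85 mm and grips with 20 to 120 N. Pads are 22 mm wide; open, the fingers measure 114 mm over their backs; the gripper's body (76 mm by 85 mm) begins 54 mm behind the grasp point. The pads swing forward as they close: fully open they stand 13 mm farther back than shut.
Start: joints at [0.988, 0.053, 1.613, -0, 1.476, -0.119], TCP at [0.28, 0.559, 0.231] pointing down, gripper open.
Joint ranges: [-3.01, 3.01], [-1.01, 2.22], [0.06, 2.58], [-1.02, 4.17], [0.09, 2.62], [-3.14, 3.14]. Speed limits (rad/s): [2.57, 2.57, 3.14, 3.14, 3.14, 3.14].

### API

Orientations are given as a unit quaternion [w, x, y, z].
In Python, from plant import manip gives the robot as it stands. The module is installed in compiled form; this text tells all that it offers.
- The arm moves only by the shell command python3 -m jog 'ROWS'. ROWS is a JSON object of lists of equal length, an entry for each row: "offset": the shift along the world's x, y, z in units of 50 mm (1.0 is 50 mm), a list of three; "angular": the turn, a rotation vector about the world's x, y, z in units of 6 degrees (1.0 is 6 degrees), a list of three; "jaw": the finger opening in mm, from 0 to 85.4. In form: {"offset": [[tx, ty, tz], ...], "angular": [[ax, ay, az], ...], "jaw": [jaw, ...]}. A call has 1 to 12 rows; each row shifts and turns the commanded pose from where the row before left it; what a row does not reach is not made up. A row lasts 1/10 s, in which the tool goes at most 50 mm and 8.59 degrees, less where a joint would pass 70% of its speed; a pose out of reach is approached as far as the arm can. A call is refused whole if a number of a shift passes 1 or a number of a turn 1, either way. A call with a gripper value outside its range is refused whole. The fingers move at their own pace and stop on an object; the grip force is fixed at half the most. Time passes only in rows, so rows that do not move let the fingers close. It gives the time, the measured TCP pose, the force and the opening at its end, in the units of the state.
- manip.state(): the state, without advancing time (a new reading comes with each control period).
- manip.grab_frame(name): name is "scene" or "top" or "wrist"; returns the picture (400x640x3 uint8, blue, green, red); there is no depth.
- manip.camera_model(name): a dict with "fx", "fy", "cx", "cy" (pixels), "k1" (the pictures are not rectified: a ray, as slopes to the right and down, at radius r is drawn at 1 + k1 r^2 times it, then the intrinsics apply), "rvec" (rotation vector, rad) and "tvec" (3), from world to camera coordinates, as OpenCV has them; the wrist camera has in their place "mount" (4x4, takes a point from camera to tool coordinates, whose origin is the TCP and whose axes are the tool frame's). Camera axes: x right, y down, z forward; pixel columns grow to the right and rows downward; lengths in m; the calibration is good to about 2 mm. A picture is of the moment at which its call begins: read the wrist's pose just before it. camera_model takes no time and is no camera call.
- manip.job_done(): hands the job in, once; it reports no verdict.
The state is a dict: "time": time; "joint_pos": joint angles; "joint_vel": joint speeds; "joint_efforts": joint torques, N m; "tool_pos": TCP position; "tool_rot": TCP orientation; "contact_force": force on the tool from outside, world axes, zero at the start; "ft_torque": the same for the moment, N m; "gripper_width": opening from 0.0 (shut) to 1.0 (fully open).
Only numpy, scipy, OpenCV 4.12 (cv2) and the standard library are available. Lean on these libraries where they do the work, as an engineer would, in place of code of your own. Each camera call takes 0.05 s, during which the arm holds its last target.

## Working session

There is one attempt and no reset: what is moved stays moved. The work goes in short steps, Python scripts to look and compute and a shell command to move; the robot and the scene stay as the last step left them, time stands still between calls to the robot, and variables do not carry over. Pictures are saved under pics/ and viewed, and the job is handed in when it is done.

```bash
mkdir -p pics; ls
cat > h.py <<'E'
import numpy as np,cv2
from scipy.spatial.transform import Rotation as R
from plant import manip
def cam(n,st=None):
    c=manip.camera_model(n)
    K=np.array([[c['fx'],0,c['cx']],[0,c['fy'],c['cy']],[0,0,1.]])
    D=np.array([c['k1'],0,0,0,0.])
    if 'rvec' in c:
        Rm=cv2.Rodrigues(np.array(c['rvec'],float))[0]; t=np.array(c['tvec'],float)
    else:
        st=st or manip.state()
        q=st['tool_rot']; T=np.eye(4); T[:3,:3]=R.from_quat([q[1],q[2],q[3],q[0]]).as_matrix(); T[:3,3]=st['tool_pos']
        W=np.linalg.inv(T@np.array(c['mount'])); Rm=W[:3,:3]; t=W[:3,3]
    return K,D,Rm,t
def proj(C,P):
    K,D,Rm,t=C
    return cv2.projectPoints(np.array(P,float).reshape(-1,1,3),cv2.Rodrigues(Rm)[0],t,K,D)[0].reshape(-1,2)
def ray(C,uv):
    K,D,Rm,t=C
    p=cv2.undistortPoints(np.array(uv,float).reshape(1,1,2),K,D).reshape(2)
    d=Rm.T@np.array([p[0],p[1],1]); return -Rm.T@t, d/np.linalg.norm(d)
def atz(C,uv,z):
    o,d=ray(C,uv); return o+d*(z-o[2])/d[2]
def tri(obs):
    A=np.zeros((3,3));b=np.zeros(3);rs=[ray(C,uv) for C,uv in obs]
    for o,d in rs:
        M=np.eye(3)-np.outer(d,d);A+=M;b+=M@o
    p=np.linalg.solve(A,b)
    return p,[np.linalg.norm((np.eye(3)-np.outer(d,d))@(p-o)) for o,d in rs]
E
python3 - <<'E'
from h import *
s=manip.state();print({k:np.round(v,3).tolist() for k,v in s.items()},manip.grasp_offset)
for n in('scene','top','wrist'):
    cv2.imwrite(f'pics/{n}0.png',manip.grab_frame(n));print(n,manip.camera_model(n))
import pickle;pickle.dump(s,open('s0.pkl','wb'))
E
```

```text
pics
{'time': 0.0, 'joint_pos': [0.988, 0.053, 1.614, 0.0, 1.476, -0.119], 'joint_vel': [0.002, 0.001, -0.001, 0.001, 0.0, -0.0], 'joint_efforts': [-0.0, -39.372, -37.016, -0.0, 0.007, -0.0], 'tool_pos': [0.279, 0.558, 0.23], 'tool_rot': [-0.688, 0.689, -0.163, 0.162], 'contact_force': [-0.513, -0.849, 0.641], 'ft_torque': [-0.006, 0.009, 0.021], 'gripper_width': 1.001} -0.0187
scene {'fx': 378.39165771146907, 'fy': 378.39165771146907, 'cx': 317.49732169627737, 'cy': 196.43438209041878, 'k1': -0.03443117706959174, 'rvec': array([ 0.28066789,  2.72553791, -1.37593055]), 'tvec': array([0.52540276, 0.03680863, 1.71865116])}
top {'fx': 382.33909270595836, 'fy': 382.33909270595836, 'cx': 322.32521408167287, 'cy': 207.39409846726255, 'k1': 0.012791408431485527, 'rvec': array([ 2.13823794, -2.10685631,  0.17441758]), 'tvec': array([-0.00646225,  0.5369104 ,  1.61950219])}
wrist {'fx': 350.34511746950454, 'fy': 350.34511746950454, 'cx': 322.94470137165195, 'cy': 194.20779249235403, 'k1': -0.053774737808532695, 'mount': array([[-1.08977870e-03,  9.47281736e-01,  3.20399944e-01,
        -8.23271325e-02],
       [-1.22429634e-03, -3.20401158e-01,  9.47281161e-01,
        -1.43440870e-01],
       [ 9.99998657e-01,  6.40062356e-04,  1.50891992e-03,
        -3.80836013e-04],
       [ 0.00000000e+00,  0.00000000e+00,  0.00000000e+00,
         1.00000000e+00]])}
```

View pics/scene0.png

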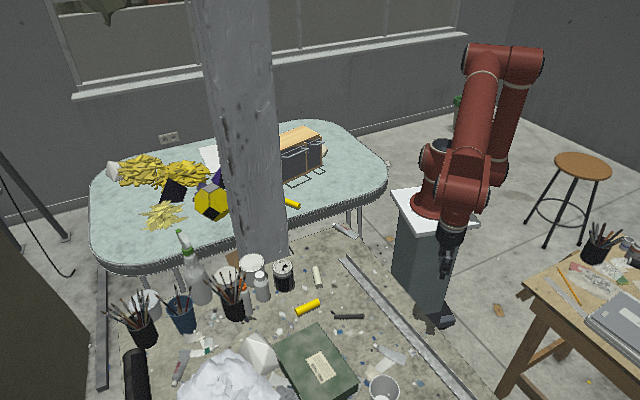

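View pics/top0.png

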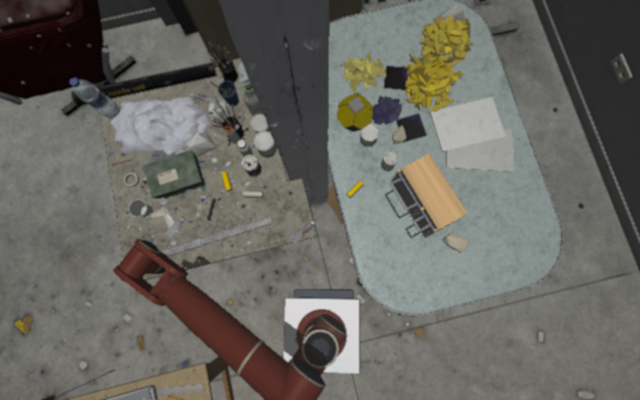

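View pics/wrist0.png

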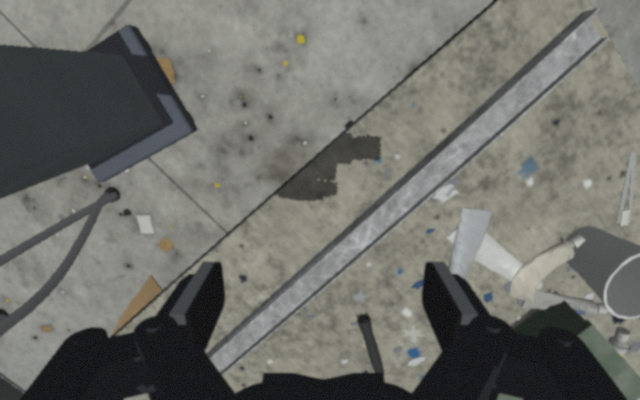

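Run:
```python
from h import *
t=cv2.imread('pics/top0.png');s=cv2.imread('pics/scene0.png')
cv2.imwrite('pics/t1.png',cv2.resize(t[140:250,340:490],None,fx=5,fy=5,interpolation=cv2.INTER_CUBIC))
cv2.imwrite('pics/t2.png',cv2.resize(t[130:240,190:320],None,fx=5,fy=5,interpolation=cv2.INTER_CUBIC))
cv2.imwrite('pics/s1.png',cv2.resize(s[110:220,250:350],None,fx=5,fy=5,interpolation=cv2.INTER_CUBIC))
cv2.imwrite('pics/s2.png',cv2.resize(s[240:350,250:400],None,fx=5,fy=5,interpolation=cv2.INTER_CUBIC))
C=cam('top')
for n,uv,z in[('pipe',(252,194),.0135),('casetop fl',(395,182),.174),('fr',(432,235),.174),('rr',(466,213),.184),('rl',(430,156),.184)]:print(n,atz(C,uv,z))
```

```text
pipe [0.59980426 0.31853817 0.0135    ]
casetop fl [ 0.62315354 -0.29391673  0.174     ]
fr [ 0.40935643 -0.43596233  0.174     ]
rr [ 0.49777862 -0.57022325  0.184     ]
rl [ 0.73143342 -0.43620881  0.184     ]
```

View pics/t1.png

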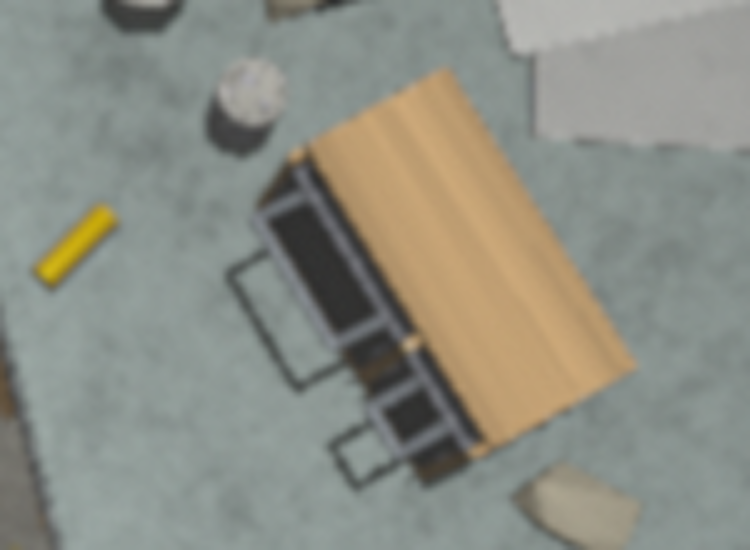

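View pics/t2.png

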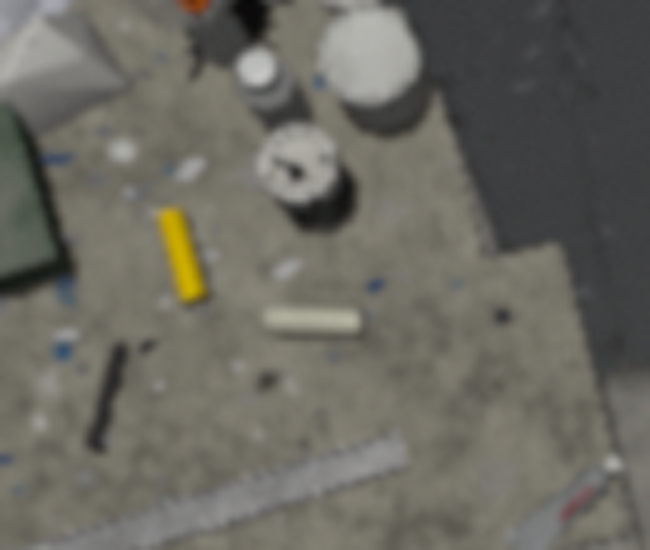

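View pics/s1.png

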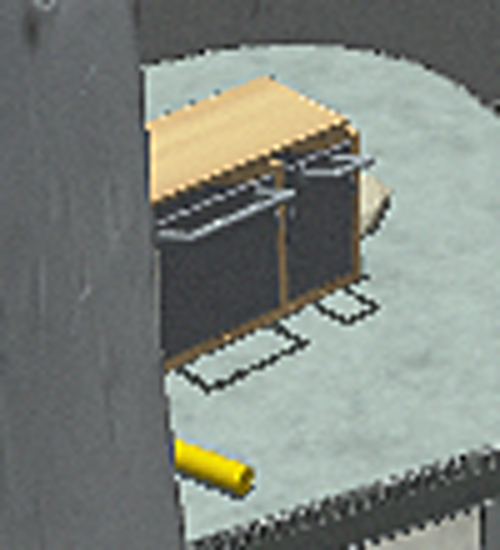

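View pics/s2.png

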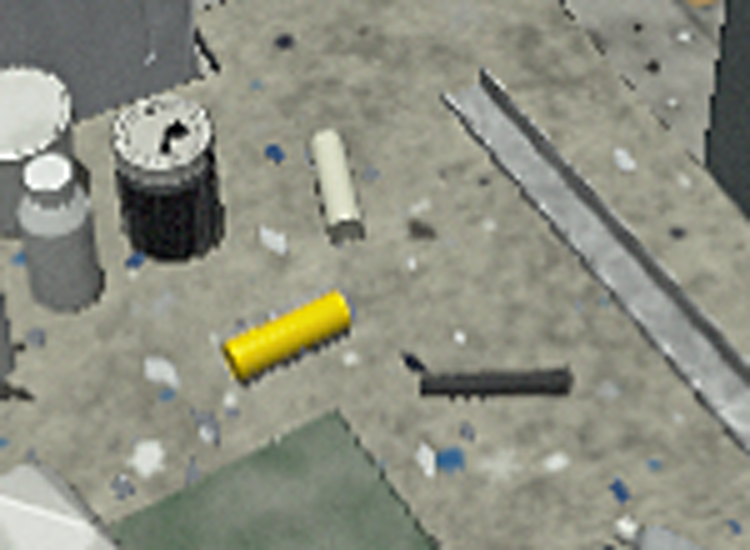

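The top view shows the case at right, with its roof corners at about (402,170), (437,230), (467,214) and (430,154). The wide bar runs (392,182)–(408,209), and the black outlines are shadows. The pale pipe is at (252,194) in top and about (317,276) in scene. The yellow ones are decoys.

Run:
```python
from h import *
T=cam('top');S=cam('scene')
print(proj(S,[[.6,.3185,.0135]]))
# pipe ends, silhouettes mid-axis top
t=lambda x,y:(190+x/5,130+y/5); s=lambda x,y:(250+x/5,240+y/5)
t1=lambda x,y:(340+x/5,140+y/5); s1=lambda x,y:(250+x/5,110+y/5)
for n,a,b in[('pipe right',t(360,321),s(325,137)),('pipe left',t(264,319),s(347,222))]:
    print(n,tri([(T,a),(S,b)]),atz(T,a,.02),atz(S,b,.02))
for n,a,b in[('bar R',t1(336,345),s1(290,195)),('roof rr',t1(635,370),s1(357,128)),('roof fr',t1(485,450),s1(355,133))]:
    print(n,tri([(T,a),(S,b)]))
print('barL',atz(T,t1(263,212),.174),'barR',atz(T,t1(337,345),.174))
P=[atz(T,t1(*p),.184) for p in[(310,150),(485,450),(635,370),(450,70)]]
for p in P:print(p)
print(np.linalg.norm(P[0]-P[1]),np.linalg.norm(P[0]-P[3]))
a=P[0]-P[1]+P[3]-P[2];print('case y yaw',np.degrees(np.arctan2(a[1],a[0]))-90)
s=manip.state();q=s['tool_rot'];print(R.from_quat([q[1],q[2],q[3],q[0]]).as_matrix().round(3))
```

```text
[[317.36149692 275.94079868]]
pipe right (array([0.60001075, 0.27392602, 0.01135908]), [np.float64(6.693210784007247e-05), np.float64(6.693210784021303e-05)]) [0.5981078  0.27241668 0.02      ] [0.60144525 0.2817983  0.02      ]
pipe left (array([0.60039417, 0.35958105, 0.01445694]), [np.float64(0.00044910123425385566), np.float64(0.0004491012342540879)]) [0.59878016 0.35844861 0.02      ] [0.60168559 0.36401824 0.02      ]
bar R (array([ 0.51278516, -0.34231921,  0.16406518]), [np.float64(0.0014764396654672778), np.float64(0.0014764396654671301)])
roof rr (array([ 0.45116425, -0.57019853,  0.13104981]), [np.float64(0.05417661051350857), np.float64(0.0541766105135086)])
roof fr (array([ 0.42730565, -0.45842965,  0.16201835]), [np.float64(0.00387040650806718), np.float64(0.003870406508067136)])
barL [ 0.62136099 -0.28417212  0.174     ] barR [ 0.51246701 -0.34151452  0.174     ]
[ 0.67105537 -0.3212889   0.184     ]
[ 0.42831111 -0.45350378  0.184     ]
[ 0.49381739 -0.57395027  0.184     ]
[ 0.73993063 -0.43648625  0.184     ]
0.27641554190231116 0.1342171048068302
case y yaw -61.11661503210084
[[ 0.894 -0.001  0.447]
 [-0.447 -0.001  0.894]
 [-0.    -1.    -0.002]]
```

```bash
python3 -m jog '{"offset":[[0.2,-0.65,0.2],[0.2,-0.65,0.2],[0.2,-0.65,0.2],[0.2,-0.65,0.2],[0.2,-0.65,0.2],[0.2,-0.65,0.2],[0.2,-0.65,0.2],[0.2,-0.65,0.2],[0.2,-0.65,0.2],[0.2,-0.65,0.2],[0.2,-0.65,0],[0.2,-0.65,0]],"angular":[[0,0,-1],[0,0,-1],[0,0,-1],[0,0,-1],[0,0,-1],[0,0,-1],[0,0,-1],[0,0,-1],[0,0,-1],[0,0,-1],[0,0,-1],[0,0,-1]],"jaw":[85,85,85,85,85,85,85,85,85,85,85,85]}'
python3 -m jog '{"offset":[[0.2,-0.65,0],[0.2,-0.65,0],[0.2,-0.65,0],[0.2,-0.65,0],[0.2,-0.65,0],[0.2,-0.65,0],[0.2,-0.65,0],[0.2,-0.65,0],[0.2,-0.65,0],[0.2,-0.65,0],[0,0,0]],"angular":[[0,0,-1],[0,0,-1],[0,0,-1],[0,0,-1],[0,0,-1],[0,0,-1],[0,0,-1],[0,0,-1],[0,0,-0.8],[0,0,0],[0,0,0]],"jaw":[60,60,60,60,60,60,60,60,60,60,60]}'
python3 - <<'E'
from h import *
s=manip.state();import pickle;pickle.dump(s,open('s1.pkl','wb'))
cv2.imwrite('pics/w1.png',manip.grab_frame('wrist'))
q=s['tool_rot'];print(R.from_quat([q[1],q[2],q[3],q[0]]).as_matrix().round(3),s['joint_pos'],s['contact_force'])
E
```

```text
time: 1.35
tool_pos: [0.3998, 0.1677, 0.3316]
tool_rot: [-0.46, 0.46, -0.537, 0.537]
contact_force: [1.0, 0.0, 0.3]
gripper_width: 0.996
time: 2.45
tool_pos: [0.4997, -0.159, 0.3302]
tool_rot: [0.173, -0.174, 0.686, -0.685]
contact_force: [0.7, 0.1, -0.3]
gripper_width: 0.703
[[-0.88  -0.002  0.476]
 [-0.476 -0.    -0.88 ]
 [ 0.002 -1.    -0.001]] [-4.49493064e-01 -2.27632721e-01  1.71365864e+00 -8.82765712e-04
  1.65713864e+00  6.25613278e-01] [ 0.67490528  0.06486566 -0.33088036]
```

View pics/w1.png

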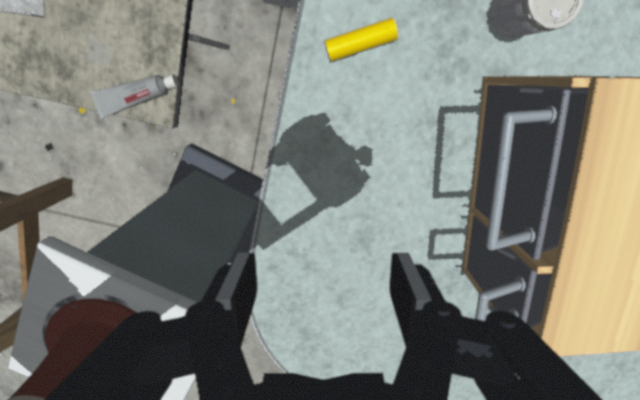

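Run:
```python
from h import *
import pickle
W=cam('wrist',pickle.load(open('s1.pkl','rb')));T=cam('top');S=cam('scene')
w=cv2.imread('pics/w1.png');cv2.imwrite('pics/w1c.png',cv2.resize(w[60:280,430:610],None,fx=3.3,fy=3.3,interpolation=cv2.INTER_CUBIC)[:600])
a=(508,119);b=(494,244)
A=tri([(W,a),(T,(392.6,182.4))]);B=tri([(W,b),(T,(407.4,209)),(S,(308,149))])
print(A,B);
a=atz(W,a,.174);b=atz(W,b,.174);print(a,b,np.linalg.norm(a-b),(a+b)/2,np.degrees(np.arctan2(*(a-b)[1::-1])))
# roof front corners in wrist
for uv,z in[((592,80),.184),((553,354),.184),((572,84),.176),((483,80),.0),]:print(uv,atz(W,uv,z))
```

```text
(array([ 0.62416095, -0.28710639,  0.15236274]), [np.float64(0.0026165602190325247), np.float64(0.0026165602190324462)]) (array([ 0.51357578, -0.34383833,  0.16323202]), [np.float64(0.0017366730793328974), np.float64(0.000798151402919343), np.float64(0.0024717977938825634)])
[ 0.61829653 -0.27487949  0.174     ] [ 0.51713433 -0.33679996  0.174     ] 0.1186083301404834 [ 0.56771543 -0.30583972  0.174     ] 31.47042418792084
(592, 80) [ 0.67702463 -0.31242514  0.184     ]
(553, 354) [ 0.44452907 -0.47096799  0.184     ]
(572, 84) [ 0.66850356 -0.30446194  0.176     ]
(483, 80) [ 0.66930167 -0.30461342  0.        ]
```

View pics/w1c.png

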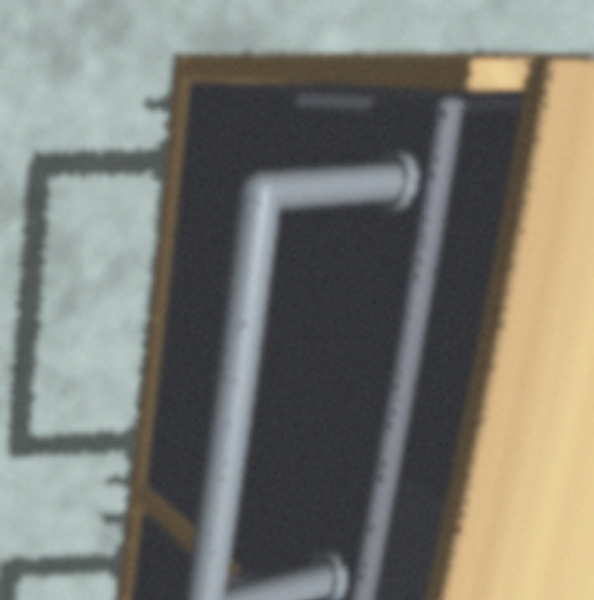

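```bash
python3 -m jog '{"offset":[[0.35,-0.7,0],[0.35,-0.7,0],[0.35,-0.7,0],[0.25,-0.7,0],[0,0,0],[0,0,0]],"angular":[[0,0,0],[0,0,0],[0,0,0],[0,0,0],[0,0,0],[0,0,0]],"jaw":[60,60,60,60,60,60]}'
python3 - <<'E'
from h import *
s=manip.state();import pickle;pickle.dump(s,open('s2.pkl','wb'))
cv2.imwrite('pics/w2.png',manip.grab_frame('wrist'))
E
```

```text
time: 3.1
tool_pos: [0.5645, -0.2952, 0.3307]
tool_rot: [0.175, -0.175, 0.686, -0.685]
contact_force: [0.0, 0.1, -0.3]
gripper_width: 0.704
```

View pics/w2.png

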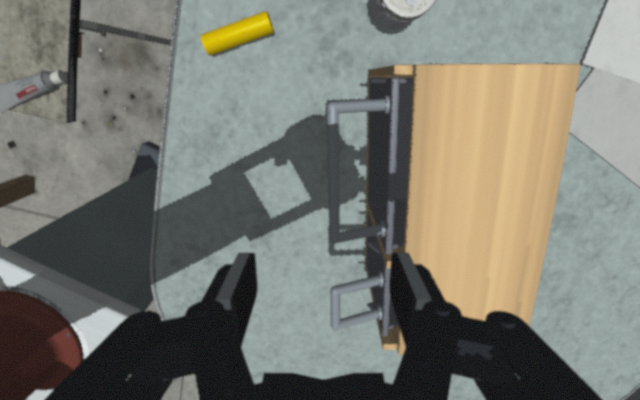

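Run:
```python
import cv2
w=cv2.imread('pics/w2.png');cv2.imwrite('pics/w2c.png',cv2.resize(w[50:270,310:600],None,fx=2.7,fy=2.7,interpolation=cv2.INTER_CUBIC))
```

```text
(no output)
```

View pics/w2c.png

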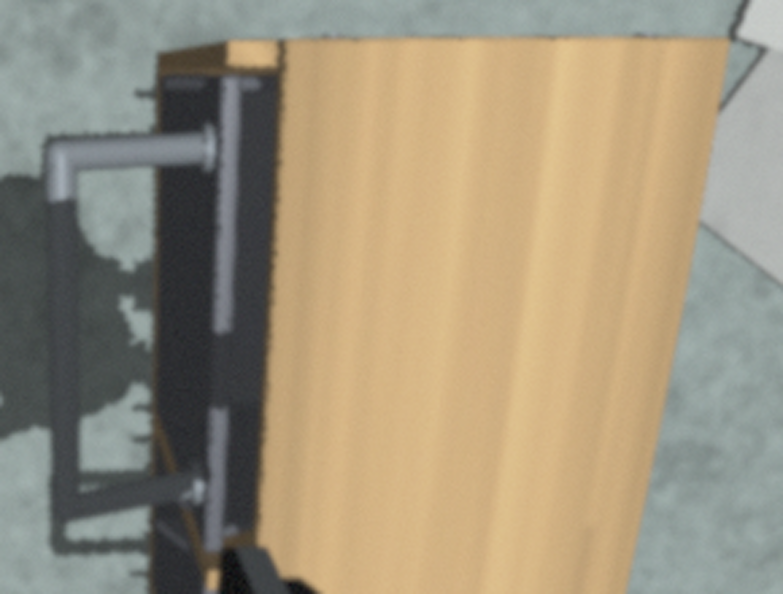

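```bash
cat > fit.py <<'E'
from h import *
import pickle
from scipy.optimize import least_squares
W1=cam('wrist',pickle.load(open('s1.pkl','rb')));W2=cam('wrist',pickle.load(open('s2.pkl','rb')));T=cam('top');S=cam('scene')
bl=[-.125,.105,.174];br=[-.125,-.005,.174];fl=[-.06,.143,.184];fr=[-.06,-.143,.184];rl=[.075,.143,.184];rr=[.075,-.143,.184]
O=[(W2,bl,(333,106.3)),(W2,br,(333.3,238.1)),(W2,fl,(415.2,64.8)),(W2,rl,(579.6,64.8)),
(W1,bl,(430+262/3.3,60+195/3.3)),(W1,fl,(592,80)),(W1,br,(430+208/3.3,60+595/3.3)),
(T,bl,(392.8,182.8)),(T,br,(407.2,208.6)),(T,fl,(402,170)),(T,fr,(437,230)),(T,rr,(467,214)),(T,rl,(430,154)),(S,br,(308,149.3))]
def c2w(v,P,z=0):
    a=v[2];P=np.array(P);return np.array([v[0]+np.cos(a)*P[0]-np.sin(a)*P[1],v[1]+np.sin(a)*P[0]+np.cos(a)*P[1],P[2]+z])
if __name__=='__main__':
    f=lambda v:np.concatenate([(proj(C,c2w(v,P,v[3]))[0]-uv)/(1 if C in(W1,W2) else 0.7) for C,P,uv in O])
    f=lambda v:np.concatenate([(proj(C,c2w(v,P,v[3]))[0]-np.array(uv)) for C,P,uv in O])
    r=least_squares(f,[.58,-.44,-1.06,0],loss='soft_l1');print(r.x,np.degrees(r.x[2]));print(f(r.x).reshape(-1,2).round(1))
    print(c2w(r.x,[-.125,.05,.174]))
E
python3 fit.py
```

```text
[ 0.58524646 -0.43805105 -1.0523207  -0.00109834] -60.293535059871495
[[-0.1  7.5]
 [ 0.6 -5.3]
 [ 0.   0.3]
 [ 0.5  0.8]
 [-2.3  5.1]
 [ 3.4 -1.3]
 [-2.3 -0.5]
 [-1.9  1.3]
 [-2.3 -1.2]
 [-1.6 -2. ]
 [ 0.7 -0.7]
 [-0.1 -1. ]
 [-1.1 -1.5]
 [-1.2 -0.8]]
[ 0.56673065 -0.30470126  0.174     ]
```

```bash
sed -i 's/bl=\[-.125,.105/bl=[-.125,.110/;s/br=\[-.125,-.005/br=[-.125,-.010/' fit.py; python3 fit.py
```

```text
[ 0.58548984 -0.43854606 -1.05132478 -0.00249645] -60.23647296763973
[[ 0.3  1.5]
 [ 1.2 -1. ]
 [ 0.1  0.4]
 [-0.2  0.8]
 [-1.9 -0.8]
 [ 2.7 -1.2]
 [-3.1  3.7]
 [-2.5  0.3]
 [-1.6 -0.1]
 [-1.6 -1.9]
 [ 0.8 -0.7]
 [-0.1 -1.1]
 [-1.2 -1.4]
 [-0.5 -1. ]]
[ 0.56684124 -0.30521478  0.174     ]
```

```bash
python3 -m jog '{"offset":[[0.05,-0.2,-0.3],[0,0,-0.8],[0,0,-0.8],[0,0,-0.8],[0,0,-0.8],[0,0,0],[0,0,0]],"angular":[[0,0,0.2],[0,0,0],[0,0,0],[0,0,0],[0,0,0],[0,0,0],[0,0,0]],"jaw":[40,40,40,40,40,40,40]}'
python3 - <<'E'
from h import *
cv2.imwrite('pics/w3.png',manip.grab_frame('wrist'))
E
```

```text
time: 3.85
tool_pos: [0.567, -0.3047, 0.1569]
tool_rot: [0.182, -0.183, 0.683, -0.683]
contact_force: [0.2, -0.6, 1.2]
gripper_width: 0.464
```

View pics/w3.png

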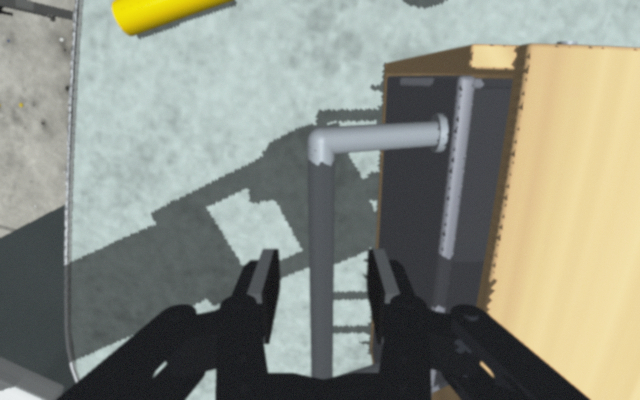

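The bar (column ~320) runs centred between the pads (275 and 370), and the front panel is clear of the inner finger. Closing.

```bash
python3 -m jog '{"offset":[[0,0,0],[0,0,0],[0,0,0],[0,0,0],[0,0,0],[0,0,0]],"angular":[[0,0,0],[0,0,0],[0,0,0],[0,0,0],[0,0,0],[0,0,0]],"jaw":[0,0,0,0,0,0]}'
python3 - <<'E'
import numpy as np
th=np.linspace(0,.66,12);yaw=-1.0513
x=-57*np.cos(th)-160*np.sin(th);z=160*np.cos(th)-57*np.sin(th)
print(np.round(np.c_[np.diff(x)*np.cos(yaw),np.diff(x)*np.sin(yaw),np.diff(z)]/50,2).tolist(), np.degrees(.06)/6*np.array([-np.sin(yaw),np.cos(yaw),0]))
# with tool offset: TCP is 18.7 below bar in tool frame
xt=-57*np.cos(th)-(160-17)*np.sin(th);zt=(160-17)*np.cos(th)-57*np.sin(th)
print(np.round(np.c_[np.diff(xt)*np.cos(yaw),np.diff(xt)*np.sin(yaw),np.diff(zt)]/50,2).tolist())
E
```

```text
time: 4.5
tool_pos: [0.5671, -0.304, 0.16]
tool_rot: [0.182, -0.182, 0.685, -0.682]
contact_force: [-6.8, 9.7, 10.5]
gripper_width: 0.087
[[-0.09, 0.16, -0.07], [-0.09, 0.16, -0.09], [-0.09, 0.16, -0.1], [-0.09, 0.15, -0.11], [-0.08, 0.14, -0.12], [-0.08, 0.14, -0.13], [-0.08, 0.13, -0.14], [-0.07, 0.12, -0.15], [-0.07, 0.12, -0.15], [-0.06, 0.11, -0.16], [-0.06, 0.1, -0.17]] [0.49736709 0.28444087 0.        ]
[[-0.08, 0.15, -0.07], [-0.08, 0.14, -0.08], [-0.08, 0.14, -0.09], [-0.08, 0.13, -0.1], [-0.07, 0.13, -0.11], [-0.07, 0.12, -0.12], [-0.07, 0.12, -0.13], [-0.06, 0.11, -0.14], [-0.06, 0.1, -0.14], [-0.05, 0.09, -0.15], [-0.05, 0.09, -0.16]]
```

```bash
python3 -m jog '{"offset":[[-0.08,0.15,-0.07],[-0.08,0.14,-0.08],[-0.08,0.14,-0.09],[-0.08,0.13,-0.1],[-0.07,0.13,-0.11],[0,0,0]],"angular":[[-0.5,-0.28,0],[-0.5,-0.28,0],[-0.5,-0.28,0],[-0.5,-0.28,0],[-0.5,-0.28,0],[0,0,0]],"jaw":[0,0,0,0,0,0]}'
```

```text
time: 5.1
tool_pos: [0.5472, -0.2695, 0.1372]
tool_rot: [-0.207, 0.154, -0.573, 0.778]
contact_force: [-9.4, 8.9, 14.3]
gripper_width: 0.085
```

```bash
python3 -m jog '{"offset":[[-0.07,0.12,-0.12],[-0.07,0.12,-0.13],[-0.06,0.11,-0.14],[-0.06,0.1,-0.14],[-0.05,0.09,-0.15],[-0.05,0.09,-0.16],[0,0,0]],"angular":[[-0.5,-0.28,0],[-0.5,-0.28,0],[-0.5,-0.28,0],[-0.5,-0.28,0],[-0.5,-0.28,0],[-0.5,-0.28,0],[0,0,0]],"jaw":[0,0,0,0,0,0,0]}'
python3 - <<'E'
from h import *
cv2.imwrite('pics/w4.png',manip.grab_frame('wrist'))
cv2.imwrite('pics/t4.png',cv2.resize(manip.grab_frame('top')[140:250,340:490],None,fx=5,fy=5,interpolation=cv2.INTER_CUBIC))
E
```

```text
time: 5.8
tool_pos: [0.5273, -0.2353, 0.0908]
tool_rot: [-0.228, 0.116, -0.427, 0.867]
contact_force: [-25.3, 34.8, 24.9]
gripper_width: 0.092
```

View pics/w4.png

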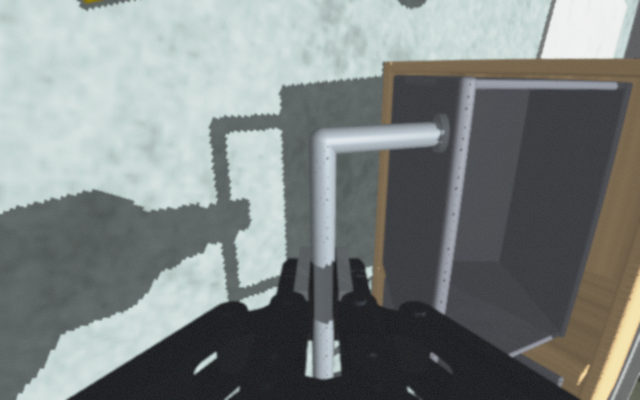

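View pics/t4.png

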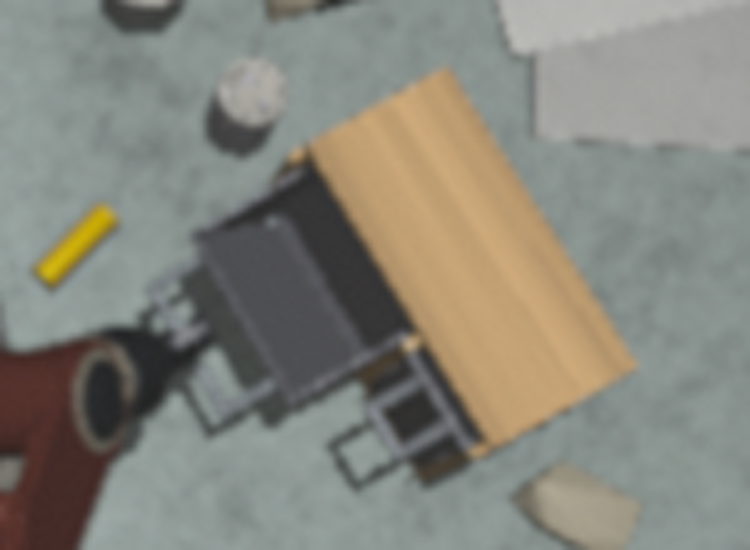

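```bash
python3 -m jog '{"offset":[[0,0,0],[0,0,0],[0,0,0],[-0.1,0.18,0.27],[-0.2,0.36,0.54],[-0.22,0.37,0.55],[-0.21,0.36,0.54]],"angular":[[0,0,0],[0,0,0],[0,0,0],[0,0,0],[0,0,0],[0,0,0],[0,0,0]],"jaw":[40,40,40,40,40,40,40]}'
python3 -m jog '{"offset":[[0,0.6,0.2],[0,0.6,0.2],[0,0.6,0.2],[0,0.6,0.2],[0,0.6,0],[0,0.6,0],[0,0.6,0],[0,0.6,0],[0,0.6,0],[0,0.6,0],[0,0.6,0],[0,0,0]],"angular":[[0.5,0.28,0],[0.5,0.28,0],[0.5,0.28,0],[0.5,0.28,0],[0.5,0.28,0],[0.5,0.28,0],[0.5,0.28,0],[0.5,0.28,0],[0.5,0.28,0],[0.5,0.28,0],[0.5,0.28,0],[0,0,0]],"jaw":[50,50,50,50,50,50,50,50,50,50,50,50]}'
python3 -m jog '{"offset":[[0.2,0.34,-0.1],[0.2,0.34,-0.1],[0.2,0.34,-0.1],[0.2,0.34,0],[0.2,0.34,0],[0.2,0.34,0],[0.2,0.34,0],[0.2,0.34,0],[0.2,0.34,0],[0.2,0.34,0],[0,0,0]],"angular":[[0,0,1],[0,0,1],[0,0,1],[0,0,1],[0,0,1],[0,0,1],[0,0,1],[0,0,1],[0,0,1],[0,0,1],[0,0,0]],"jaw":[50,50,50,50,50,50,50,50,50,50,50]}'
python3 - <<'E'
from h import *
s=manip.state();import pickle;pickle.dump(s,open('s5.pkl','wb'))
cv2.imwrite('pics/w5.png',manip.grab_frame('wrist'))
q=s['tool_rot'];print(R.from_quat([q[1],q[2],q[3],q[0]]).as_matrix().round(3),s['joint_pos'])
cv2.imwrite('pics/t5.png',cv2.resize(manip.grab_frame('top')[140:250,340:490],None,fx=5,fy=5,interpolation=cv2.INTER_CUBIC))
E
```

```text
time: 6.6
tool_pos: [0.4926, -0.1765, 0.1882]
tool_rot: [-0.228, 0.115, -0.424, 0.869]
contact_force: [0.9, 0.1, -0.0]
gripper_width: 0.469
time: 7.8
tool_pos: [0.4939, 0.1545, 0.2273]
tool_rot: [0.183, -0.182, 0.684, -0.683]
contact_force: [0.1, -0.1, 0.9]
gripper_width: 0.582
time: 8.9
tool_pos: [0.5942, 0.3237, 0.2117]
tool_rot: [-0.499, 0.499, -0.5, 0.501]
contact_force: [0.7, 0.4, -0.2]
gripper_width: 0.588
[[-0.002  0.001  1.   ]
 [-1.    -0.001 -0.002]
 [ 0.001 -1.     0.001]] [ 3.89377068e-01  1.83466016e-01  1.50395167e+00 -8.39919200e-04
  1.45358770e+00  3.91886215e-01]
```

View pics/w5.png

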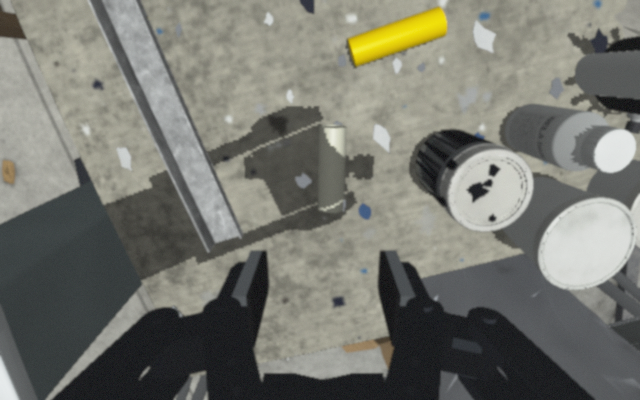

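View pics/t5.png

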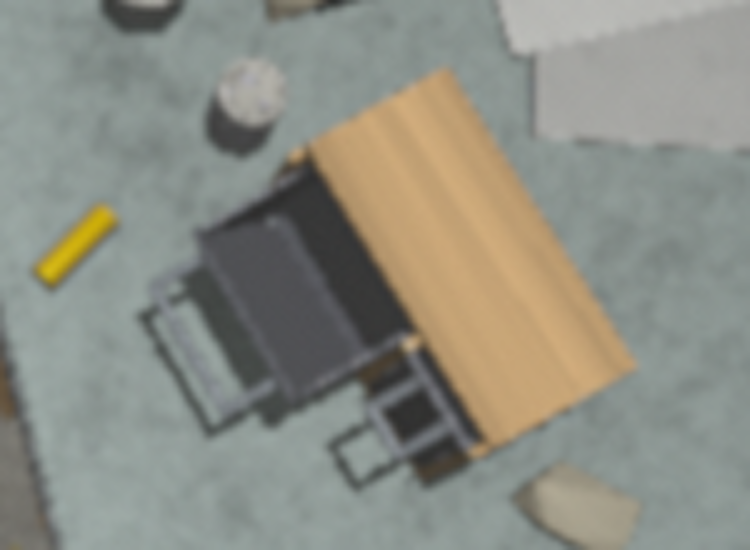

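The bin stays open after release. In the wrist picture, the pale pipe's ends are at about (334,124) and (332,211), upright in the image, so its axis lies along world y.

Run:
```python
from h import *
import pickle
W=cam('wrist',pickle.load(open('s5.pkl','rb')));T=cam('top');S=cam('scene')
for w,t in[((335,125),(242.8,193.8)),((332,210),(262,194.2))]:
    print(tri([(W,w),(T,t)]),atz(W,w,.02),atz(W,w,.0135))
print(tri([(W,(333,167)),(T,(252.4,194)),(S,(317.2,276))]))
# bar triangulated -> tilt: bar right corner in t5
t1=lambda x,y:(340+x/5,140+y/5)
yaw=-1.0513;c=np.array([.5855,-.4385]);
for uv,z in[(t1(160,285),.095),(t1(222,417),.095)]:
    p=atz(T,uv,z)[:2]-c;print('bar case',p@[np.cos(yaw),np.sin(yaw)],p@[-np.sin(yaw),np.cos(yaw)])
```

```text
(array([0.60445295, 0.36107223, 0.0039699 ]), [np.float64(0.0024732290104399353), np.float64(0.0024732290104398564)]) [0.60609378 0.36204645 0.02      ] [0.60632738 0.36119768 0.0135    ]
(array([0.60200078, 0.27327018, 0.01171264]), [np.float64(0.00219139081322568), np.float64(0.0021913908132254567)]) [0.60383014 0.27569389 0.02      ] [0.60401984 0.27317024 0.0135    ]
(array([0.6018424 , 0.31782672, 0.01146761]), [np.float64(0.0031041359612138846), np.float64(0.0016578251828019595), np.float64(0.0016185378844837304)])
bar case -0.20337609725161113 0.10561942266235354
bar case -0.21480220591020285 -0.01728086648693453
```

```bash
python3 -m jog '{"offset":[[0.18,-0.12,-0.5],[0,0,-0.8],[0,0,-0.8],[0,0,-0.8],[0,0,-0.6],[0,0,-0.4],[0,0,-0.25],[0,0,0],[0,0,0]],"angular":[[0,0,0],[0,0,0],[0,0,0],[0,0,0],[0,0,0],[0,0,0],[0,0,0],[0,0,0],[0,0,0]],"jaw":[55,55,55,55,55,55,55,55,55]}'
```

```text
time: 9.9
tool_pos: [0.6028, 0.3172, 0.0055]
tool_rot: [-0.499, 0.499, -0.501, 0.501]
contact_force: [0.7, 0.1, 1.0]
gripper_width: 0.643
```

```bash
python3 -m jog '{"offset":[[0,0,-0.05],[0,0,0],[0,0,0],[0,0,0],[0,0,0],[0,0,0]],"angular":[[0,0,0],[0,0,0],[0,0,0],[0,0,0],[0,0,0],[0,0,0]],"jaw":[0,0,0,0,0,0]}'
python3 -m jog '{"offset":[[0,0,0.3],[0,0,0.6],[0,0,0.6],[0,0,0.6],[0,0,0.6],[0,0,0.6],[0,0,0.6],[0,0,0.6],[0,0,0]],"angular":[[0,0,0],[0,0,0],[0,0,0],[0,0,0],[0,0,0],[0,0,0],[0,0,0],[0,0,0],[0,0,0]],"jaw":[0,0,0,0,0,0,0,0,0]}'
python3 - <<'E'
from h import *
cv2.imwrite('pics/w6.png',manip.grab_frame('wrist'))
E
```

```text
time: 10.5
tool_pos: [0.6032, 0.3179, 0.0035]
tool_rot: [-0.5, 0.498, -0.5, 0.501]
contact_force: [-0.3, 0.8, 6.5]
gripper_width: 0.299
time: 11.4
tool_pos: [0.6042, 0.3184, 0.2338]
tool_rot: [0.503, -0.496, 0.499, -0.502]
contact_force: [0.3, 0.3, -0.0]
gripper_width: 0.301
```

View pics/w6.png

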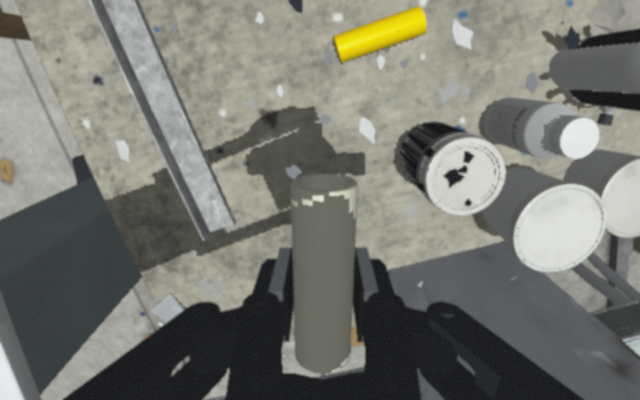

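```bash
python3 -m jog '{"offset":[[-0.3,-0.4,0.1],[-0.4,-0.7,0.1],[-0.4,-0.7,0.1],[-0.4,-0.7,0],[-0.3,-0.7,0],[0,-0.7,0],[0,-0.7,0],[0,-0.7,0],[0,-0.7,0],[0,-0.7,0],[0,-0.7,0],[0,-0.7,0]],"angular":[[0,0,0],[0,0,-1],[0,0,-1],[0,0,-1],[0,0,-1],[0,0,-1],[0,0,-1],[0,0,-1],[0,0,-1],[0,0,-1],[0,0,-1],[0,0,0]],"jaw":[0,0,0,0,0,0,0,0,0,0,0,0]}'
python3 -m jog '{"offset":[[0.2,-0.7,0],[0.2,-0.7,0],[0.2,-0.7,0],[0.2,-0.7,0],[0.2,-0.7,0],[0.15,-0.6,0],[0,-0.3,0],[0,0,0]],"angular":[[0,0,0],[0,0,0],[0,0,0],[0,0,0],[0,0,0],[0,0,0],[0,0,0],[0,0,0]],"jaw":[0,0,0,0,0,0,0,0]}'
python3 - <<'E'
from h import *
s=manip.state();import pickle;pickle.dump(s,open('s7.pkl','wb'))
cv2.imwrite('pics/w7.png',manip.grab_frame('wrist'))
q=s['tool_rot'];print(R.from_quat([q[1],q[2],q[3],q[0]]).as_matrix().round(3))
cv2.imwrite('pics/t7.png',cv2.resize(manip.grab_frame('top')[140:250,340:490],None,fx=5,fy=5,interpolation=cv2.INTER_CUBIC))
E
```

```text
time: 12.65
tool_pos: [0.5107, -0.0886, 0.2396]
tool_rot: [0.18, -0.182, 0.684, -0.683]
contact_force: [0.4, 0.6, 0.4]
gripper_width: 0.297
time: 13.45
tool_pos: [0.5685, -0.3084, 0.2397]
tool_rot: [0.18, -0.182, 0.684, -0.683]
contact_force: [0.3, 1.0, -0.6]
gripper_width: 0.3
[[-0.869 -0.003  0.496]
 [-0.496  0.002 -0.869]
 [ 0.002 -1.    -0.003]]
```

View pics/w7.png

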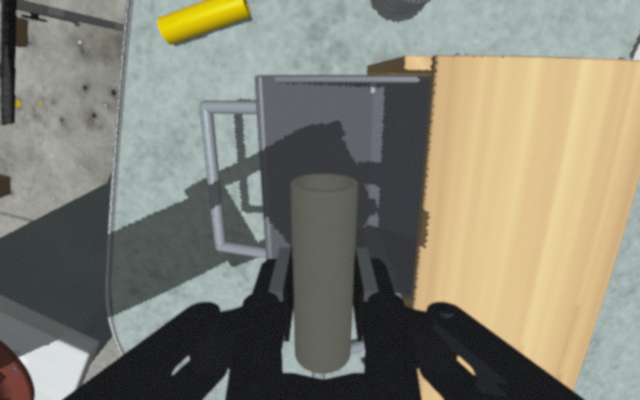

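View pics/t7.png

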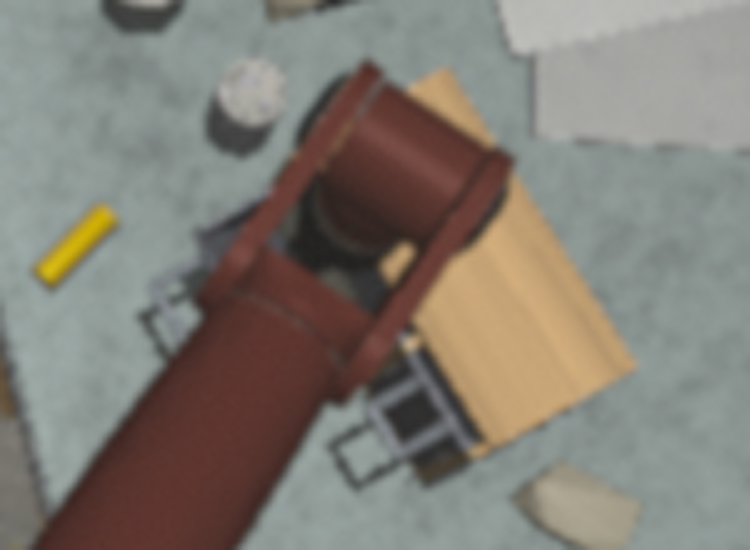

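```bash
python3 -m jog '{"offset":[[0.11,-0.2,-0.4],[0,0,-0.5],[0,0,-0.5],[0,0,-0.4],[0,0,-0.3],[0,0,-0.2],[0,0,0]],"angular":[[0,0,0],[0,0,0],[0,0,0],[0,0,0],[0,0,0],[0,0,0],[0,0,0]],"jaw":[0,0,0,0,0,0,0]}'
python3 - <<'E'
from h import *
cv2.imwrite('pics/w8.png',manip.grab_frame('wrist'))
E
```

```text
time: 14.25
tool_pos: [0.5744, -0.3163, 0.1253]
tool_rot: [0.182, -0.183, 0.684, -0.682]
contact_force: [0.1, 0.3, -0.3]
gripper_width: 0.296
```

View pics/w8.png

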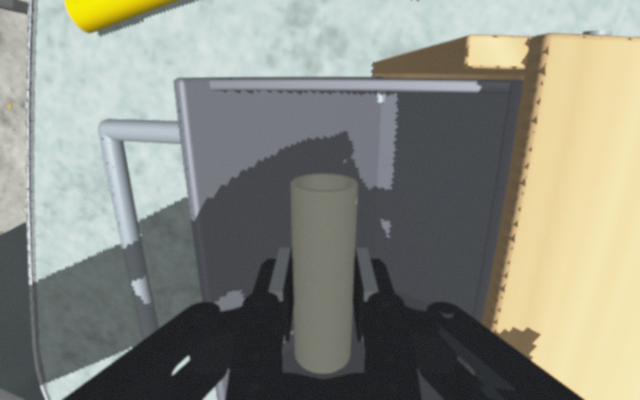

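```bash
python3 -m jog '{"offset":[[0,0,-0.1],[0,0,0],[0,0,0],[0,0,0],[0,0,0],[0,0,0.2],[0,0,0.5],[0,0,0.6],[0,0,0.7],[0,0,0]],"angular":[[0,0,0],[0,0,0],[0,0,0],[0,0,0],[0,0,0],[0,0,0],[0,0,0],[0,0,0],[0,0,0],[0,0,0]],"jaw":[26,40,40,40,40,40,40,40,40,40]}'
python3 - <<'E'
from h import *
cv2.imwrite('pics/w9.png',manip.grab_frame('wrist'))
E
```

```text
time: 15.3
tool_pos: [0.5784, -0.3198, 0.2311]
tool_rot: [-0.185, 0.179, -0.679, 0.687]
contact_force: [1.2, -0.4, 1.5]
gripper_width: 0.466
```

View pics/w9.png

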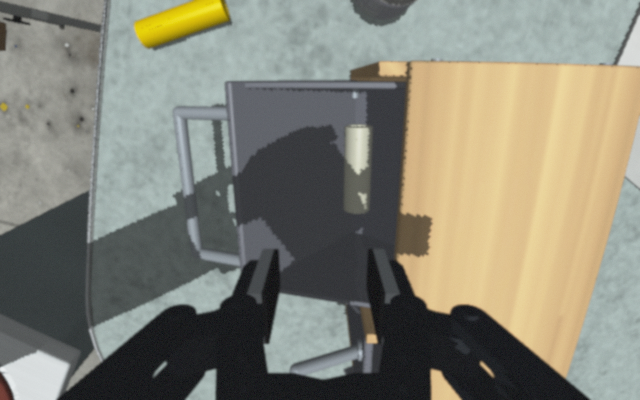

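```bash
python3 -m jog '{"offset":[[-0.4,0.66,0],[-0.4,0.66,0],[-0.4,0.66,0],[-0.37,0.66,0],[0,0,-0.6],[0,0,-0.8],[0,0,-0.8],[0,0,-0.5],[0,0,-0.3],[0,0,0]],"angular":[[0,0,0],[0,0,0],[0,0,0],[0,0,0],[0,0,0],[0,0,0],[0,0,0],[0,0,0],[0,0,0],[0,0,0]],"jaw":[0,0,0,0,0,0,0,0,0,0]}'
python3 - <<'E'
from h import *
cv2.imwrite('pics/w10.png',manip.grab_frame('wrist'))
s=manip.state()
q=s['tool_rot'];print(R.from_quat([q[1],q[2],q[3],q[0]]).as_matrix().round(3))
import pickle;pickle.dump(s,open('s10.pkl','wb'))
c=np.array([.5855,-.4385]);yaw=-1.0513;p=np.array(s['tool_pos'][:2])-c;print(p@[np.cos(yaw),np.sin(yaw)],p@[-np.sin(yaw),np.cos(yaw)])
E
```

```text
time: 16.35
tool_pos: [0.4949, -0.1847, 0.0692]
tool_rot: [0.181, -0.183, 0.685, -0.682]
contact_force: [-0.5, -0.1, 0.3]
gripper_width: -0.002
[[-0.868 -0.001  0.497]
 [-0.497  0.001 -0.868]
 [ 0.001 -1.    -0.001]]
-0.2640222647763844 0.0481746374532097
```

View pics/w10.png

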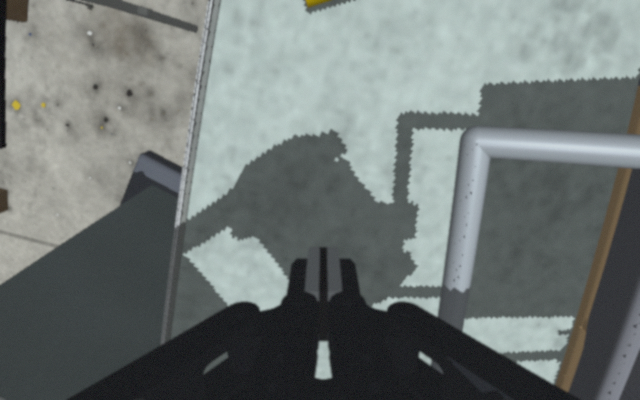

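```bash
python3 -m jog '{"offset":[[0,0,0.3],[0.15,-0.26,0],[0.15,-0.26,0],[0.06,-0.1,0.17],[0.06,-0.11,0.16],[0.07,-0.12,0.15],[0.07,-0.12,0.15],[0.08,-0.13,0.14],[0.08,-0.14,0.13],[0,0,0]],"angular":[[0,0,0],[0,0,0],[0,0,0],[0,0,0],[0,0,0],[0,0,0],[0,0,0],[0,0,0],[0,0,0],[0,0,0]],"jaw":[0,0,0,0,0,0,0,0,0,0]}'
python3 - <<'E'
from h import *
cv2.imwrite('pics/w11.png',manip.grab_frame('wrist'))
s=manip.state()
c=np.array([.5855,-.4385]);yaw=-1.0513;p=np.array(s['tool_pos'][:2])-c;print(p@[np.cos(yaw),np.sin(yaw)],p@[-np.sin(yaw),np.cos(yaw)])
E
```

```text
time: 17.4
tool_pos: [0.5338, -0.2473, 0.1386]
tool_rot: [0.182, -0.182, 0.684, -0.682]
contact_force: [-14.0, 14.8, 24.4]
gripper_width: 0.001
-0.19196906464901006 0.05002739749616059
```

View pics/w11.png

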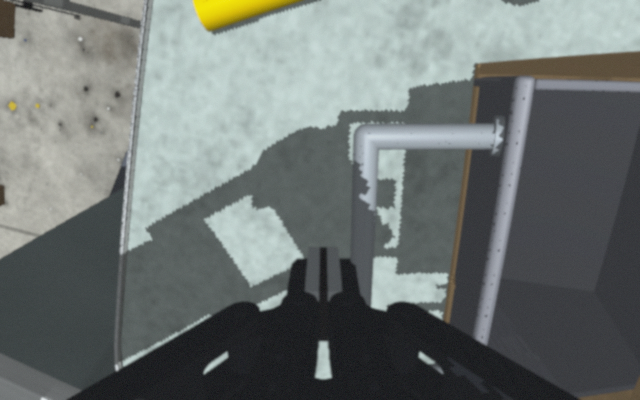

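Run:
```python
from h import *
from fit import c2w
s=manip.state();W=cam('wrist',s);v=[.5855,-.4385,-1.0513]
for th in np.arange(.0,.7,.05):
    x=-68-57*np.cos(th)-160*np.sin(th);z=14+160*np.cos(th)-57*np.sin(th)
    P=[c2w(v,[x/1e3,y,z/1e3]) for y in(.11,.05)];print(round(th,2),round(x),round(z),proj(W,P).round(0).tolist())
cv2.imwrite('pics/s11.png',cv2.resize(manip.grab_frame('scene')[110:220,250:350],None,fx=5,fy=5,interpolation=cv2.INTER_CUBIC))
print(s['contact_force'],s['ft_torque'])
```

```text
0.0 -125 174 [[533.0, 152.0], [501.0, 311.0]]
0.05 -133 171 [[504.0, 150.0], [477.0, 306.0]]
0.1 -141 168 [[476.0, 148.0], [454.0, 301.0]]
0.15 -148 164 [[450.0, 146.0], [432.0, 296.0]]
0.2 -156 159 [[425.0, 143.0], [411.0, 290.0]]
0.25 -163 155 [[402.0, 141.0], [392.0, 283.0]]
0.3 -170 150 [[381.0, 138.0], [374.0, 277.0]]
0.35 -176 145 [[362.0, 136.0], [357.0, 271.0]]
0.4 -183 139 [[345.0, 134.0], [342.0, 264.0]]
0.45 -189 133 [[330.0, 132.0], [329.0, 258.0]]
0.5 -195 127 [[316.0, 130.0], [317.0, 252.0]]
0.55 -200 121 [[305.0, 128.0], [306.0, 246.0]]
0.6 -205 114 [[295.0, 126.0], [297.0, 240.0]]
0.65 -210 107 [[286.0, 124.0], [289.0, 234.0]]
[-13.90915439  15.18090527  25.30201252] [ 2.14368402  2.09634362 -0.06312344]
```

View pics/s11.png

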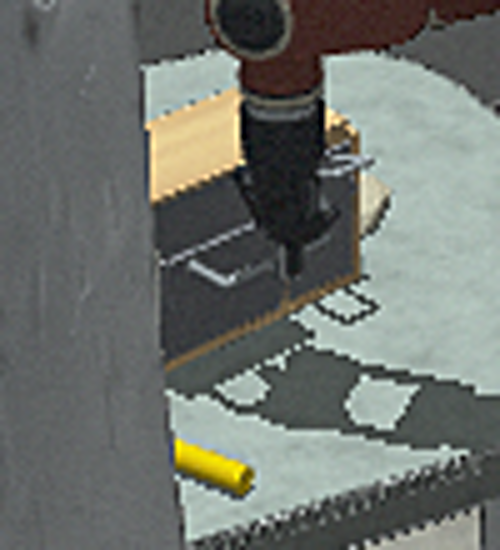

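```bash
python3 -m jog '{"offset":[[-0.06,0.1,0],[0,0,-0.35],[0.06,-0.1,0],[0.08,-0.14,0.1],[0.08,-0.14,0.1],[0.09,-0.15,0.1],[0.09,-0.15,0.08],[0,0,0]],"angular":[[0,0,0],[0,0,0],[0,0,0],[0,0,0],[0,0,0],[0,0,0],[0,0,0],[0,0,0]],"jaw":[0,0,0,0,0,0,0,0]}'
```

```text
time: 18.3
tool_pos: [0.5507, -0.2783, 0.1345]
tool_rot: [-0.182, 0.181, -0.683, 0.684]
contact_force: [-0.5, -1.2, 2.3]
gripper_width: -0.002
```

```bash
python3 -m jog '{"offset":[[0.05,-0.09,0.05],[0.05,-0.09,0.05],[0,0,0]],"angular":[[0,0,0],[0,0,0],[0,0,0]],"jaw":[0,0,0]}'
python3 - <<'E'
from h import *
from fit import c2w
cv2.imwrite('pics/w12.png',manip.grab_frame('wrist'))
s=manip.state();W=cam('wrist',s);v=[.5855,-.4385,-1.0513]
for th in np.arange(.0,.2,.02):
    x=-68-57*np.cos(th)-160*np.sin(th);z=14+160*np.cos(th)-57*np.sin(th)
    print(round(th,2),round(x),round(z),proj(W,[c2w(v,[x/1e3,y,z/1e3]) for y in(.11,.05)]).round(0).tolist())
E
```

```text
time: 18.6
tool_pos: [0.555, -0.2865, 0.1384]
tool_rot: [-0.182, 0.182, -0.683, 0.684]
contact_force: [0.2, 0.6, 0.0]
gripper_width: -0.0
0.0 -125 174 [[395.0, 148.0], [384.0, 310.0]]
0.02 -128 173 [[384.0, 147.0], [375.0, 308.0]]
0.04 -131 172 [[374.0, 146.0], [366.0, 306.0]]
0.06 -134 170 [[363.0, 146.0], [357.0, 304.0]]
0.08 -138 169 [[353.0, 145.0], [349.0, 302.0]]
0.1 -141 168 [[344.0, 144.0], [340.0, 299.0]]
0.12 -144 166 [[334.0, 143.0], [332.0, 297.0]]
0.14 -147 164 [[325.0, 142.0], [324.0, 295.0]]
0.16 -150 163 [[316.0, 141.0], [317.0, 292.0]]
0.18 -153 161 [[308.0, 140.0], [310.0, 290.0]]
```

View pics/w12.png

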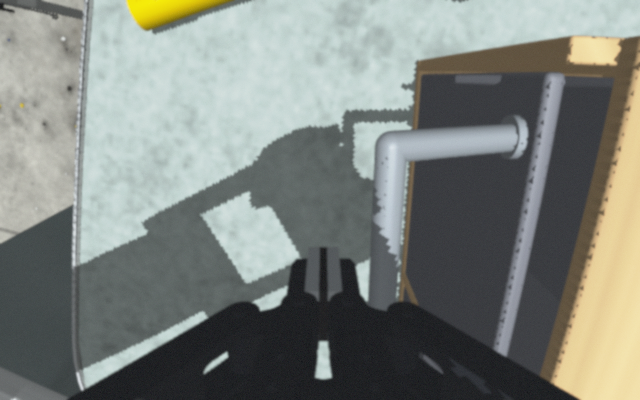

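It appears to have snapped home (bar corner at (389,140), which the model puts at ~0.01 rad). I'll push gently until there is firm resistance to make sure.

```bash
for i in 1 2; do python3 -m jog '{"offset":[[0.03,-0.05,0.03],[0.03,-0.05,0.03],[0,0,0]],"angular":[[0,0,0],[0,0,0],[0,0,0]],"jaw":[0,0,0]}'; done
```

```text
time: 18.95
tool_pos: [0.556, -0.2884, 0.1397]
tool_rot: [0.181, -0.183, 0.686, -0.681]
contact_force: [-3.8, 6.8, 1.0]
gripper_width: -0.004
time: 19.25
tool_pos: [0.5558, -0.2884, 0.1399]
tool_rot: [0.179, -0.186, 0.69, -0.676]
contact_force: [-12.7, 21.2, 2.4]
gripper_width: -0.001
```

A hard stop: 25 N with no further travel. Backing off and checking.

```bash
python3 -m jog '{"offset":[[-0.1,0.17,0],[-0.2,0.35,0],[-0.3,0.52,0.1],[-0.3,0.52,0.5],[-0.3,0.52,0.7],[-0.3,0.52,0.7],[-0.2,0.5,0.7],[0,0.5,0.5],[0,0,0]],"angular":[[0,0,0],[0,0,0],[0,0,0],[0,0,0],[0,0,0],[0,0,0],[0,0,0],[0,0,0],[0,0,0]],"jaw":[0,0,0,0,0,0,0,0,0]}'
python3 - <<'E'
from h import *
cv2.imwrite('pics/w13.png',manip.grab_frame('wrist'))
t=manip.grab_frame('top');cv2.imwrite('pics/t13f.png',t)
cv2.imwrite('pics/t13.png',cv2.resize(t[140:250,340:490],None,fx=5,fy=5,interpolation=cv2.INTER_CUBIC))
s=manip.grab_frame('scene');cv2.imwrite('pics/s13.png',cv2.resize(s[110:220,250:350],None,fx=5,fy=5,interpolation=cv2.INTER_CUBIC))
E
```

```text
time: 20.15
tool_pos: [0.4773, -0.1145, 0.3102]
tool_rot: [-0.186, 0.18, -0.681, 0.685]
contact_force: [0.5, -0.3, -0.2]
gripper_width: 0.001
```

View pics/t13.png

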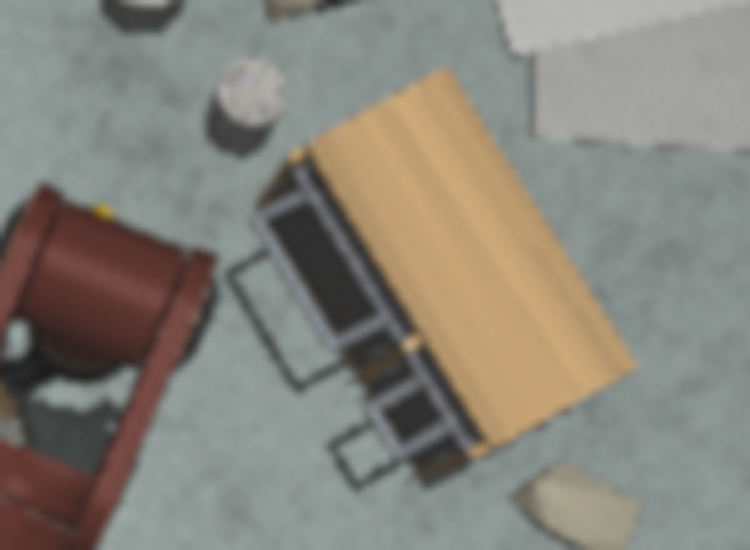

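View pics/s13.png

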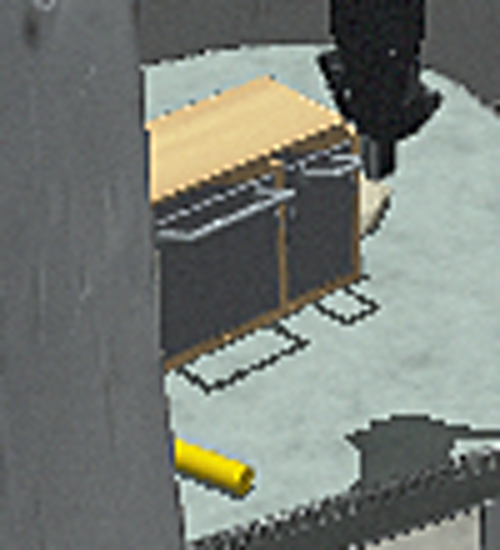

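View pics/t13f.png

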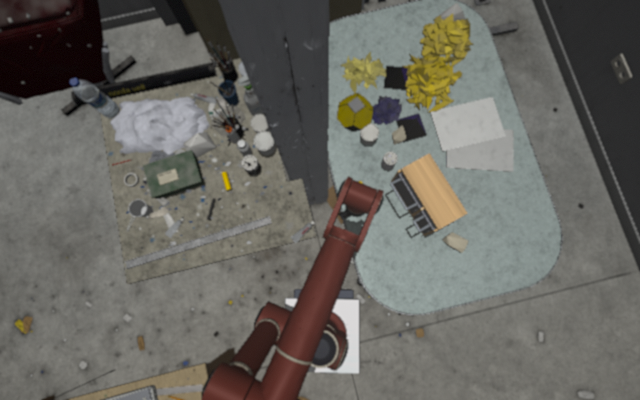

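The top crop matches the starting picture: wide bar at (262,210)–(338,345), narrow bin shut, jar and lump unmoved. The pipe is gone from the left table and the other objects there are in place. Nothing is touching the arm.

Run:
```python
from h import *
print(manip.job_done())
```

```text
the job is handed in; nothing more can be done
None
```

The pipe offcut is in the wide bin and the bin is pushed fully shut. I handed the job in at about 20.3 s of the 70 s allowed.

- **Opening:** I gripped the bar and tipped the bin out to about 0.65 rad. It stayed there when I let go. The wrist force peaked at about 50 N at the end of that pull.
- **Pipe:** I picked the pale pipe off the left-hand table and dropped it through the bin's mouth. The wrist picture afterwards showed it lying in the bottom of the bin.
- **Shutting:** I pushed the bar home with the closed fingers. The bin snapped the last part by itself, and a further push of about 25 N moved it no more.
- **Last checks:** The final top picture shows both bars where they were at the start, so the wide bin is shut and the narrow bin was not disturbed. The jar, cast lump, dark handle and yellow pipes look unmoved, and the pipe is gone from the left-hand table. The pipe can't be seen in the shut bin. I did not check the paint tube separately.
- **Disagreements:**
  - The first oblique wrist measurement of the bar was about 8 mm off the top camera's. A second view and a joint fit brought them together, with most points within 2 px and the worst within 5 px.
  - Midway through the push, an unexpected 25 N upward force showed the bar riding on the fingertips. I backed off, lowered the fingers and carried on.

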